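Push the box and the cup back to the shelf rail

ROBOT

A 6-joint arm with a two-finger parallel gripper is mounted at the origin on the work surface. World frame = base frame: x ahead of the robot, y to its left, z up, the work surface at z = 0. Lengths are in m, angles in rad, forces in N, time in s.
With the tool pointing down it reaches from about 0.35 to 0.8 m from the base axis. Payload 7.3 kg.
Tool frame: the origin (TCP) lies on the centre line of the jaws, within the pads' length; the fingertips stand 8 mm ahead of it and the grasp point (between the pads) lies 11 mm behind it; z points along the fingers, y is the line along which they close (so a half turn about z gives the same grasp; the last joint's range is limited). The gripper opens to 85 mm and grips with 20 to 120 N. Pads are 22 mm wide; open, the fingers measure 114 mm over their backs; the gripper's body (76 mm by 85 mm) begins 54 mm behind the grasp point. The pads swing forward as they close: fully open they stand 13 mm farther back than shut.
Start: joints at [1.075, 0.342, 1.524, -0, 1.275, -0.146], TCP at [0.18, 0.493, 0.207] pointing down, gripper open.
Joint ranges: [-2.53, 2.53], [-0.77, 2.02], [0.04, 2.7], [-1, 4.14], [0.28, 2.66], [-3.11, 3.11]. Speed limits (rad/s): [2.57, 2.57, 3.14, 3.14, 3.14, 3.14].

INTERFACE

Orientations are given as a unit quaternion [w, x, y, z].
In Python, from station import arm, grab_frame, workorder, cut_out, pinpoint gives the robot as it stands. The module is installed in compiled form; this text tells all that it offers.
- The arm moves only by the tool step_arm, never from a script. Its argument "series" is one flat list of numbers, 7 for each row, row after row: the finger opening in m, from 0 to 0.0854, then the shift along the tool's x, y, z in m, then the turn, a rotation vector about the tool's x, y, z in rad. In form: [grip, tx, ty, tz, rx, ry, rz, grip, tx, ty, tz, rx, ry, rz, ...]. A call has 1 to 8 rows; each row is the pose to reach, as a shift and turn from the pose commanded when the call began, along the tool's axes at that moment; what a row does not reach only later rows make up. A row lasts 1/8 s, in which the tool goes at most 62.5 mm and 10.7 degrees, less where a joint would pass 70% of its speed; a pose out of reach is approached as far as the arm can. A call with a gripper value outside its range is refused whole. The fingers move at their own pace and stop on an object; "grip_force" is the grip in N (left out, the last holds). Time passes only in rows, so rows that repeat a pose let the fingers close. It gives the time, the measured TCP pose, the force, the opening and the grip force at its end, in the units of the state.
- arm.read_state(): the state, without advancing time (a new reading comes with each control period).
- grab_frame(name): name is "scene" or "side" or "wrist"; returns a dict with "pixels" (400x640x3 uint8, red, green, blue), "z_map" (400x640 float32, m along the optical axis (not along the pixel's ray), 0 where there is no reading), "fx", "fy", "cx", "cy" (pixels), "rvec" (rotation vector, rad) and "tvec" (3), from world to camera coordinates, as OpenCV has them. Camera axes: x right, y down, z forward; pixel columns grow to the right and rows downward; lengths in m; the calibration is good to about 2 mm. A picture is of the moment at which its call begins.
- workorder.close_job(): hands the job in; it is judged then, once.
Trained networks look in the newest picture that a camera, given by its name, has taken for a name from the list of things; names that differ only in an ending like _2 or _b are one class to them, and where a whole thing is asked for, a point or a joint stands for the part that bears it (a point fixed in the world has none). Each returns a list of dicts, best first, with "conf" (0 to 1); they miss things now and then, are a little off and sometimes report something else, mostly with a low value. They report only what shows in the picture. A call takes as long as a camera call.
- cut_out(camera, target): "region" (400x640 bool, what is visible of it) and "rect" ([centre column, centre row, width, height] in pixels, round what is visible of it).
- pinpoint(camera, target): "position" ([row, column] in pixels: a listed point, or the origin of a listed thing).
The state is a dict: "t": time; "q": joint angles; "joint_vel": joint speeds; "joint_efforts": joint torques, N m; "tcp_pos": TCP position; "orientation": TCP orientation; "force": force on the tool from outside, world axes, zero at the start; "wrist_torque": the same for the moment, N m; "width": opening from 0.0 (shut) to 1.0 (fully open); "grasp_force": force on a finger pad.
Only numpy, scipy, OpenCV 4.12 (cv2) and the standard library are available. Lean on these libraries where they do the work, as an engineer would, in place of code of your own. Each camera call takes 0.05 s, during which the arm holds its last target. There are 200 camera calls.

TASK

Without picking anything up, push the turned ebony box and the ceramic tealight cup along the shelf until each rests with its side against the front of the low wooden rail, one centred in front of each of the rail's two brass knobs. Push them gently with the outside of the fingers: they must stay standing on the shelf and not be pinched or lifted. Leave the crystal ball, the marbles and the napkin ring stand as they are.

Things in the scene. Friction and masses are not known exactly. Their poses are not given: they have to be found in the camera images.
- ebony_box: Loose turned black ebony box with a screw-top lid, shut: upright cylinder 64 mm in diameter and 50 mm high (straight side up to 42 mm), with an 11 mm finial on top; 110 to 220 g. Origin at the centre of its underside, z up. It slides on the shelf when pushed low down.
- tealight_cup: Loose sage ceramic tealight cup holding a tealight: upright straight cylinder 62 mm in diameter and 46 mm high, open on top, wall 5 mm; 120 to 250 g. Origin at the centre of its underside, z up. It slides on the shelf when pushed low down.
- rail: Fixed mahogany rail on the shelf, beyond the box and the cup as the robot sees them: bar 360 mm long (along its y), 18 mm thick (along its x), 22 mm high, vertical faces. Origin at the centre of its underside. Its front face, at x = -9 mm in its frame, looks towards the robot (its -x). On top stand two round brass knobs, 15 mm in diameter, tops 43 mm above the shelf, at y = +85 mm and y = -85 mm in its frame.
- place_left (a point): Point on the shelf at the foot of the rail's front face, in front of the left knob (as the robot sees it); axes as the rail's. A thing in place here has its centre one radius in front (rail's -x) of this point.
- place_right (a point): The same point in front of the right knob.
- crystal_ball_center (a point): Centre of the loose crystal ball, 50 mm in diameter, resting on a fixed brass ring foot 42 mm across; stands to the left of the work. To be left alone.
- marble_a_center (a point): Centre of a sulphide marble, 32 mm in diameter, resting in a hole of a fixed mahogany stand (50 x 100 mm, 14 mm high) behind the rail. To be left alone.
- marble_b_center (a point): Centre of the other sulphide marble, 32 mm in diameter, on the same stand. To be left alone.
- napkin_stand: Loose silver napkin ring stand to the right of the work: round foot 56 mm across, thin post, upright ring on top, 84 mm high in all. Origin at the centre of its underside. To be left alone.

How it is judged:
At the end, for the whole second after the job is handed in: Box and cup both stand upright and still on the shelf, the side of each within 4 mm of the rail's front face, and each centred to within 15 mm, along the rail, on a different one of the two brass knobs (((x of ebony_box in the frame of rail between -0.045 and 0 m and y of ebony_box in the frame of rail between 0.07 and 0.1 m and x of tealight_cup in the frame of rail between -0.044 and 0 m and y of tealight_cup in the frame of rail between -0.1 and -0.07 m) or (x of ebony_box in the frame of rail between -0.045 and 0 m and y of ebony_box in the frame of rail between -0.1 and -0.07 m and x of tealight_cup in the frame of rail between -0.044 and 0 m and y of tealight_cup in the frame of rail between 0.07 and 0.1 m)) and linear speed of each of ebony_box, tealight_cup below 0.01 m/s and angle between each of ebony_box, tealight_cup's own z axis and vertical below 0.06 rad and height (world z) of each of ebony_box, tealight_cup below 0.005 m); the robot touches nothing.
It fails at once if box or cup lifted off the shelf (height (world z) of any of ebony_box, tealight_cup above 0.012 m).
It fails at once if box or cup tipped (angle between any of ebony_box, tealight_cup's own z axis and vertical above 0.3 rad).
It fails at once if box or cup pinched or shoved hard (over 30 N from the fingers) (contact force between the fingers and ebony_box above 30 N or contact force between the fingers and tealight_cup above 30 N).
It fails at once if crystal ball, marble or napkin ring stand moved by more than 15 mm, or the stand tipped (distance of any of crystal_ball_center, marble_a_center, marble_b_center, napkin_stand from where it was at the start of the episode above 0.015 m or angle between napkin_stand's own z axis and vertical above 0.3 rad).
It also fails if it takes over 43 s, if anything falls off the work surface, if the arm or the gripper's body presses on something with over 40 N, if the wrist force passes 120 N, or if a joint passes its speed limit or range.

## Working session

There is one attempt and no reset: what is moved stays moved. The work goes in short steps, Python scripts to look and compute and a tool call to move; the robot and the scene stay as the last step left them, time stands still between calls to the robot, and variables do not carry over. Pictures are saved under pics/ and viewed, at most 10 in all, crops included, and the job is handed in when it is done.

Besides the shell and the picture viewer there is one more tool, called after "Emit:" by a JSON object that holds its "method" and its "body". step_arm: Moves the arm, as the interface text tells. Its arguments: {"type":"object","properties":{"series":{"type":"array","items":{"type":"number"}},"grip_force":{"type":"number"}},"required":["series"]}

```bash
mkdir -p pics; cat > h.py <<'E'
import numpy as np, cv2
from station import arm, grab_frame, workorder, cut_out, pinpoint
def unproj(f,rc,z):
    """pixel -> world point on plane of height z"""
    R=cv2.Rodrigues(np.array(f['rvec'],float))[0]; t=np.array(f['tvec'],float).ravel()
    d=R.T@np.array([(rc[1]-f['cx'])/f['fx'],(rc[0]-f['cy'])/f['fy'],1]); c=-R.T@t
    return c+d*(z-c[2])/d[2]
def cloud(f):
    R=cv2.Rodrigues(np.array(f['rvec'],float))[0]; t=np.array(f['tvec'],float).ravel()
    v,u=np.mgrid[:400,:640]; z=f['z_map']
    P=np.stack([(u-f['cx'])/f['fx']*z,(v-f['cy'])/f['fy']*z,z],-1)
    return (P-t)@R
def circ(P):
    A=np.c_[2*P[:,:2],np.ones(len(P))]; s=np.linalg.lstsq(A,(P[:,:2]**2).sum(1),rcond=None)[0]
    return s[0],s[1],np.sqrt(s[2]+s[0]**2+s[1]**2)
E
python3 - <<'E'
from h import *
H=dict(ebony_box=0,tealight_cup=0,rail=0,place_left=0,place_right=0,crystal_ball_center=.03,marble_a_center=.02,napkin_stand=0)
ims=[]
for c in ("scene","side"):
    f=grab_frame(c); ims.append(f['pixels'].copy()); W=cloud(f)
    R=cv2.Rodrigues(np.array(f['rvec'],float))[0]; print(c,'cam',(-R.T@np.array(f['tvec']).ravel()).round(3))
    for n,z in H.items():
        for r in pinpoint(c,n)[:2]: print(n,round(r['conf'],2),np.round(r['position']),unproj(f,r['position'],z).round(4))
    for n in ("ebony_box","tealight_cup","rail","napkin_stand"):
        for r in cut_out(c,n)[:1]:
            m=cv2.erode(r['region'].astype(np.uint8),np.ones((3,3)))>0; P=W[m&(f['z_map']>0)]
            print(n,'cut',round(r['conf'],2),len(P),P.min(0).round(3),P.max(0).round(3),np.median(P,0).round(3))
            if n in("ebony_box","tealight_cup"):
                S=P[(P[:,2]>.006)&(P[:,2]<.036)]; print('  circ',np.round(circ(S),4))
for i,im in enumerate(ims): cv2.imwrite(f'pics/a{i}.png',im[...,::-1])
print(arm.read_state())
E
```

```text
scene cam [ 1.112 -0.325  0.579]
ebony_box 0.68 [178. 299.] [0.5535 0.0577 0.    ]
ebony_box 0.43 [228. 294.] [ 0.6727 -0.0441  0.    ]
tealight_cup 0.85 [211. 230.] [ 0.5471 -0.1202  0.    ]
rail 0.66 [206. 329.] [0.6694 0.0529 0.    ]
rail 0.56 [226. 294.] [ 0.6701 -0.0407  0.    ]
place_left 0.82 [206. 325.] [0.6652 0.0465 0.    ]
place_left 0.62 [158. 376.] [0.6142 0.2526 0.    ]
crystal_ball_center 0.64 [155. 376.] [0.6325 0.2319 0.03  ]
marble_a_center 0.77 [248. 323.] [ 0.764  -0.0419  0.02  ]
marble_a_center 0.54 [181. 298.] [0.5791 0.0381 0.02  ]
napkin_stand 0.92 [256. 167.] [ 0.5758 -0.2721  0.    ]
napkin_stand 0.67 [234. 252.] [ 0.6318 -0.1193  0.    ]
ebony_box cut 0.9 644 [0.544 0.018 0.003] [0.598 0.074 0.061] [0.582 0.041 0.043]
  circ [0.5656 0.0506 0.0304]
tealight_cup cut 0.73 225 [0.62  0.209 0.026] [0.653 0.24  0.058] [0.64  0.221 0.045]
  circ [0.6335 0.2282 0.0176]
rail cut 0.91 1719 [ 0.63  -0.218  0.002] [0.699 0.131 0.044] [ 0.662 -0.068  0.02 ]
napkin_stand cut 0.8 548 [ 0.538 -0.291 -0.   ] [ 0.598 -0.241  0.083] [ 0.575 -0.269  0.006]
side cam [0.261 0.5
[... 911 characters left out ...]
59  0.007]
{'t': 1.3, 'q': array([ 1.07501510e+00,  3.41969583e-01,  1.52412881e+00,  4.67159253e-06,
        1.27540027e+00, -1.46001386e-01]), 'joint_vel': array([-0.00178418,  0.00094998,  0.00095708, -0.00097973, -0.00067494,
        0.00116684]), 'joint_efforts': array([-4.63234010e-04, -4.33568180e+01, -2.46273959e+01, -2.54970073e-04,
        2.90934713e-04,  5.96025825e-05]), 'tcp_pos': array([0.17989463, 0.49322473, 0.20672723]), 'orientation': array([1.27027116e-05, 1.74000405e-01, 9.84745580e-01, 4.53024386e-05]), 'force': array([-0.00998663, -0.36973229,  0.64569545]), 'wrist_torque': array([ 0.01408507, -0.02682608,  0.02506269]), 'grasp_force': 0.0, 'width': 0.9999100940559987}
```

```bash
python3 - <<'E'
from h import *
im=[cv2.imread(f'pics/a{i}.png')[80:330,100:500] for i in (0,1)]
cv2.imwrite('pics/ab.png',np.vstack(im))
T=[];K=[]
for c in ("scene","side"):
    f=grab_frame(c); W=cloud(f)
    m=cut_out(c,'rail')[0]['region']; m=cv2.erode(m.astype(np.uint8),np.ones((2,2)))>0
    P=W[m&(f['z_map']>0)]; Q=P[(P[:,2]>.019)&(P[:,2]<.025)]; T.append(Q)
    k=P[(P[:,2]>.034)]; K.append(k)
    r=cv2.minAreaRect((Q[:,:2]*1000).astype(np.float32)); print(c,r)
    for s in (k[k[:,1]>-.03],k[k[:,1]<=-.03]):
        if len(s): print(' knob',len(s),s.mean(0).round(4),((s.max(0)+s.min(0))/2).round(4), s[s[:,2]>.041].mean(0).round(4))
    u=W[(f['z_map']>0)&(W[...,0]>.55)&(W[...,0]<.85)&(abs(W[...,1])<.25)&(W[...,2]>.024)&(W[...,2]<.034)]
    L=cv2.fitLine(Q[:,:2].astype(np.float32),cv2.DIST_HUBER,0,.01,.01).ravel();print(' line',L,np.degrees(np.arctan2(-L[0],L[1])))
    for n in ('ebony_box','tealight_cup'):
        for r in cut_out(c,n)[:2]:
            mm=cv2.erode(r['region'].astype(np.uint8),np.ones((3,3)))>0;P=W[mm&(f['z_map']>0)]
            top=P[(P[:,2]>.044)&(P[:,2]<.053)] if n[0]=='t' else P[P[:,2]>.040]
            print(n,round(r['conf'],2),P.mean(0).round(3),'top',len(top),((top.max(0)+top.min(0))/2).round(4) if len(top) else '', (top.max(0)-top.min(0)).round(4) if len(top) else '', P[P[:,2].argmax()].round(4))
E
```

```text
scene ((661.572021484375, -41.5404052734375), (356.68426513671875, 20.3867244720459), 80.80642700195312)
 knob 26 [0.6793 0.0408 0.0398] [0.6791 0.0414 0.0397] [0.679  0.042  0.0429]
 knob 25 [ 0.6521 -0.1259  0.0391] [ 0.6519 -0.1249  0.0388] [ 0.6507 -0.1261  0.0421]
 line [ 0.16588876  0.9861445   0.65685844 -0.08610581] -9.548867
ebony_box 0.97 [0.579 0.041 0.037] top 362 [0.5689 0.0463 0.0505] [0.0548 0.0545 0.0206] [0.5623 0.0476 0.0608]
tealight_cup 0.79 [ 0.555 -0.126  0.03 ] top 110 [ 0.5517 -0.1265  0.0463] [0.0598 0.0568 0.0046] [ 0.5779 -0.1396  0.0486]
side ((658.6665649414062, -37.785400390625), (355.82147216796875, 18.15340232849121), 80.56045532226562)
 knob 28 [0.6699 0.0458 0.0397] [0.6702 0.0443 0.0398] [0.671  0.0452 0.0426]
 knob 20 [ 0.6425 -0.1209  0.0393] [ 0.643  -0.1201  0.039 ] [ 0.6429 -0.1217  0.0424]
 line [ 0.16728777  0.9859081   0.6509922  -0.06569299] -9.630161
ebony_box 0.89 [0.553 0.065 0.038] top 546 [0.5597 0.0563 0.0511] [0.0563 0.0533 0.0221] [0.5651 0.0483 0.0621]
ebony_box 0.72 [ 0.544 -0.118  0.03 ] top 186 [ 0.5472 -0.123   0.0446] [0.0582 0.059  0.0091] [ 0.5494 -0.0947  0.0492]
tealight_cup 0.86 [ 0.545 -0.118  0.03 ] top 104 [ 0.5465 -0.1229  0.0466] [0.0573 0.0585 0.0051] [ 0.5494 -0.0947  0.0492]
```

View pics/ab.png

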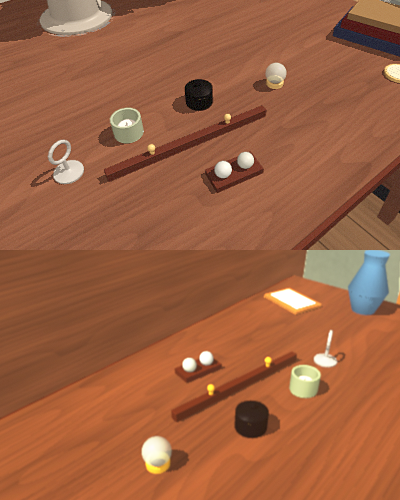

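The picture shows the layout the numbers describe. The black box is at about (199,95) in the top crop, with the cup left of it at (127,125). The rail with its two knobs lies beyond them, the napkin stand is far left and the crystal ball is to the right. I'll cradle each piece against two half-open fingertips aligned with the rail. The first move goes above the start point behind the box.

Emit:
{"method": "step_arm", "body": {"series": [0.04,-0.05,-0.033,0,0,0,-0.02,0.04,-0.1,-0.066,0,0,0,-0.04,0.04,-0.15,-0.1,0,0,0,-0.06,0.04,-0.2,-0.133,0,0,0,-0.09,0.04,-0.25,-0.166,0,0,0,-0.11,0.04,-0.3,-0.2,0,0,0,-0.13,0.04,-0.35,-0.233,0,0,0,-0.16,0.04,-0.4,-0.266,0,0,0,-0.184], "grip_force": 20}}

```text
t: 2.7
tcp_pos: [0.4656, 0.1045, 0.207]
orientation: [0.0, 0.082, 0.997, 0.0]
force: [0.7, 0.7, -0.4]
width: 0.465
grasp_force: 0.0
```

```bash
cat >> h.py <<'E'
from scipy.spatial.transform import Rotation as Ro
RX=np.array([.986,-.166,0]); RY=np.array([.166,.986,0]); RC=np.array([.660,-.040,0])
def state():
    s=arm.read_state(); p=np.array(s['tcp_pos']); d=p-RC
    print('t',round(s['t'],2),'tcp',p.round(4),'rail xy',(d@RX).round(4),(d@RY).round(4),'w',round(s['width'],3),'F',np.round(s['force'],2),'gf',s['grasp_force'])
    return s
def goal(x,y,z):
    s=state(); q=np.array(s['orientation']); R=Ro.from_quat(q,scalar_first=True)
    G=Ro.from_matrix(np.c_[-RX,RY,[0,0,-1]])
    print('shift',R.inv().apply(RC+x*RX+y*RY+[0,0,z]-np.array(s['tcp_pos'])).round(4),'turn',(R.inv()*G).as_rotvec().round(4))
E
python3 -c "
from h import *
goal(-.18,.076,.10);goal(-.18,.076,.014)"
```

```text
t 2.7 tcp [0.4656 0.1045 0.207 ] rail xy -0.2157 0.1102 w 0.465 F [ 0.67  0.72 -0.36] gf 0.0
shift [-0.0356 -0.0343  0.107 ] turn [0.0004 0.0007 0.0017]
t 2.7 tcp [0.4656 0.1045 0.207 ] rail xy -0.2157 0.1102 w 0.465 F [ 0.67  0.72 -0.36] gf 0.0
shift [-0.0356 -0.0343  0.193 ] turn [0.0004 0.0007 0.0017]
```

Emit:
{"method": "step_arm", "body": {"series": [0.04,-0.035,-0.034,0.03,0,0,0,0.04,-0.035,-0.034,0.08,0,0,0,0.04,-0.035,-0.034,0.12,0,0,0,0.04,-0.035,-0.034,0.155,0,0,0,0.04,-0.035,-0.034,0.175,0,0,0,0.04,-0.035,-0.034,0.188,0,0,0,0.04,-0.035,-0.034,0.192,0,0,0,0.04,-0.035,-0.034,0.193,0,0,0]}}

```text
t: 3.7
tcp_pos: [0.4939, 0.067, 0.0141]
orientation: [0.0, 0.083, 0.997, 0.0]
force: [-0.2, -0.3, -0.3]
width: 0.468
grasp_force: 0.0
```

```bash
python3 - <<'E'
from h import *
state()
cv2.imwrite('pics/b.png',np.vstack([grab_frame(c)['pixels'][80:330,100:500,::-1] for c in ('scene','side')]))
E
```

```text
t 3.7 tcp [0.4939 0.067  0.0141] rail xy -0.1816 0.0779 w 0.468 F [-0.24 -0.27 -0.33] gf 0.0
```

View pics/b.png

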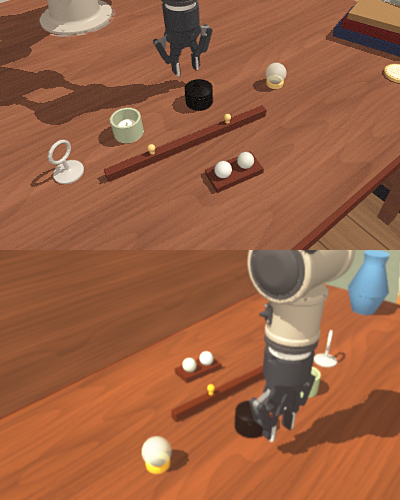

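The gripper is down behind the box, with the fingertips at about (180,65) in the top crop. Pushing slowly.

Emit:
{"method": "step_arm", "body": {"series": [0.04,-0.012,0,0,0,0,0,0.04,-0.022,0,0,0,0,0,0.04,-0.028,0,0,0,0,0,0.04,-0.033,0,0,0,0,0,0.04,-0.038,0,0,0,0,0,0.04,-0.043,0.001,0,0,0,0,0.04,-0.048,0.002,0,0,0,0,0.04,-0.053,0.003,0,0,0,0]}}

```text
t: 4.8
tcp_pos: [0.5465, 0.0612, 0.0137]
orientation: [-0.0, 0.083, 0.997, 0.0]
force: [-0.4, -0.3, -0.2]
width: 0.468
grasp_force: 0.4
```

```bash
cat >> h.py <<'E'
def obj(n,cams=('scene','side')):
    for c in cams:
        f=grab_frame(c); W=cloud(f)
        for r in cut_out(c,n)[:1]:
            m=cv2.erode(r['region'].astype(np.uint8),np.ones((3,3)))>0; P=W[m&(f['z_map']>0)]
            S=P[(P[:,2]>.006)&(P[:,2]<.038)]; k=circ(S); d=np.array([k[0],k[1],0])-RC
            print(n,c,round(r['conf'],2),len(S),'circ rail xy',(d@RX).round(4),(d@RY).round(4),'r',round(k[2],4),'ztop',P[:,2].max().round(3))
        for r in pinpoint(c,n)[:1]:
            d=unproj(f,r['position'],0)-RC; print('   pin',round(r['conf'],2),(d@RX).round(4),(d@RY).round(4))
E
python3 -c "
from h import *
state();obj('ebony_box')"
```

```text
t 4.8 tcp [0.5465 0.0612 0.0137] rail xy -0.1287 0.0809 w 0.468 F [-0.38 -0.3  -0.18] gf 0.35483748179103713
ebony_box scene 0.58 248 circ rail xy -0.0915 0.0806 r 0.0308 ztop 0.061
   pin 0.78 -0.1034 0.0873
   pin 0.82 -0.0884 0.0725
```

Emit:
{"method": "step_arm", "body": {"series": [0.04,-0.005,0.001,0,0,0,0,0.04,-0.011,0.002,0,0,0,0,0.04,-0.017,0.002,0,0,0,0,0.04,-0.023,0.003,0,0,0,0,0.04,-0.029,0.003,0,0,0,0,0.04,-0.035,0.004,0,0,0,0,0.04,-0.04,0.004,0,0,0,0,0.04,-0.044,0.004,0,0,0,0]}}

```text
t: 6.1
tcp_pos: [0.5906, 0.0578, 0.0137]
orientation: [0.0, 0.083, 0.997, 0.0]
force: [-0.4, -0.2, -1.0]
width: 0.468
grasp_force: 0.4
```

Emit:
{"method": "step_arm", "body": {"series": [0.04,-0.0015,0,0,0,0,0,0.04,-0.003,0,0,0,0,0,0.04,-0.0045,0,0,0,0,0,0.04,-0.005,0,0,0,0,0]}}

```text
t: 6.6
tcp_pos: [0.5952, 0.057, 0.0137]
orientation: [0.0, 0.083, 0.997, 0.0]
force: [-0.8, -0.7, -0.0]
width: 0.465
grasp_force: 0.4
```

```bash
python3 -c "
from h import *
state();obj('ebony_box');state()"
```

```text
t 6.6 tcp [0.5952 0.057  0.0137] rail xy -0.08 0.0849 w 0.465 F [-0.76 -0.71 -0.03] gf 0.41795328926127695
ebony_box scene 0.75 179 circ rail xy -0.0434 0.0846 r 0.0304 ztop 0.062
   pin 0.82 -0.051 0.0868
ebony_box side 0.66 289 circ rail xy -0.0461 0.0855 r 0.0305 ztop 0.05
   pin 0.79 -0.0429 0.0817
t 6.9 tcp [0.5952 0.057  0.0137] rail xy -0.08 0.0849 w 0.473 F [-0.98 -0.24  0.82] gf 0.2758877597261744
```

Not yet at the rail. I'll push on in 1 mm steps and watch the force.

Emit:
{"method": "step_arm", "body": {"series": [0.04,-0.001,0,0,0,0,0,0.04,-0.002,0,0,0,0,0,0.04,-0.002,0,0,0,0,0]}}

```text
t: 7.28
tcp_pos: [0.5973, 0.0567, 0.0137]
orientation: [0.0, 0.083, 0.997, 0.0]
force: [-1.6, 0.6, -0.1]
width: 0.467
grasp_force: 0.3
```

Emit:
{"method": "step_arm", "body": {"series": [0.04,-0.0005,0,0,0,0,0,0.04,-0.001,0,0,0,0,0,0.04,-0.001,0,0,0,0,0]}}

```text
t: 7.65
tcp_pos: [0.5982, 0.0565, 0.0137]
orientation: [0.0, 0.083, 0.997, 0.0]
force: [-0.6, -0.0, -0.7]
width: 0.471
grasp_force: 0.4
```

Emit:
{"method": "step_arm", "body": {"series": [0.04,-0.0005,0,0,0,0,0,0.04,-0.001,0,0,0,0,0,0.04,-0.001,0,0,0,0,0]}}

```text
t: 8.02
tcp_pos: [0.5992, 0.0563, 0.0137]
orientation: [0.0, 0.083, 0.997, 0.0]
force: [-1.2, 0.8, 0.8]
width: 0.473
grasp_force: 0.4
```

Emit:
{"method": "step_arm", "body": {"series": [0.04,-0.0005,0,0,0,0,0,0.04,-0.001,0,0,0,0,0,0.04,-0.001,0,0,0,0,0]}}

```text
t: 8.4
tcp_pos: [0.5999, 0.0563, 0.0136]
orientation: [-0.0, 0.083, 0.997, 0.0]
force: [-2.0, 0.5, 0.9]
width: 0.474
grasp_force: 1.0
```

```bash
python3 -c "
from h import *
state();obj('ebony_box');state()"
```

```text
t 8.4 tcp [0.5999 0.0563 0.0136] rail xy -0.0753 0.0849 w 0.474 F [-1.96  0.54  0.91] gf 1.0224672140611801
ebony_box scene 0.96 161 circ rail xy -0.039 0.0852 r 0.031 ztop 0.061
   pin 0.87 -0.0494 0.0921
ebony_box side 0.84 304 circ rail xy -0.0416 0.0854 r 0.0305 ztop 0.05
   pin 0.94 -0.0376 0.0848
t 8.7 tcp [0.5999 0.0562 0.0137] rail xy -0.0752 0.0849 w 0.471 F [-2.94 -0.1   1.36] gf 1.1826662253588438
```

Emit:
{"method": "step_arm", "body": {"series": [0.04,-0.0005,0,0,0,0,0,0.04,-0.001,0,0,0,0,0,0.04,-0.001,0,0,0,0,0]}}

```text
t: 9.07
tcp_pos: [0.6002, 0.0562, 0.0136]
orientation: [-0.001, 0.083, 0.997, 0.0]
force: [-5.5, -0.1, 2.6]
width: 0.471
grasp_force: 2.7
```

The force rises to 5.5 N and the TCP has stopped advancing, so the box is against the rail. Backing straight off and going up.

Emit:
{"method": "step_arm", "body": {"series": [0.04,0.004,0,0,0,0,0,0.04,0.015,0,0,0,0,0,0.04,0.035,0,0,0,0,0,0.04,0.065,0,0,0,0,0,0.04,0.085,0,-0.02,0,0,0,0.04,0.09,0,-0.06,0,0,0,0.04,0.09,-0.03,-0.1,0,0,0,0.04,0.09,-0.07,-0.1,0,0,0]}}

```text
t: 10.07
tcp_pos: [0.5027, 0.0015, 0.1171]
orientation: [0.004, 0.082, 0.997, -0.0]
force: [0.5, -0.6, -0.3]
width: 0.467
grasp_force: 0.0
```

```bash
python3 -c "
from h import *
obj('ebony_box');obj('tealight_cup');goal(-.167,-.099,.014)"
```

```text
ebony_box scene 0.69 149 circ rail xy -0.0388 0.0848 r 0.0305 ztop 0.062
   pin 0.73 0.092 0.0715
ebony_box side 0.78 318 circ rail xy -0.0414 0.0852 r 0.0307 ztop 0.062
   pin 0.94 -0.0354 0.0794
tealight_cup scene 0.9 584 circ rail xy -0.0911 -0.1025 r 0.0266 ztop 0.048
   pin 0.56 -0.1017 -0.1
tealight_cup side 0.79 466 circ rail xy -0.0977 -0.1002 r 0.0277 ztop 0.049
   pin 0.9 -0.1013 -0.1068
t 10.68 tcp [0.5008 0.0024 0.1135] rail xy -0.164 0.0154 w 0.468 F [-0.36 -0.21  0.64] gf 0.0
shift [ 0.0031 -0.1144  0.0995] turn [ 0.0001 -0.0004  0.0019]
```

Emit:
{"method": "step_arm", "body": {"series": [0.04,0.006,-0.04,0,0,0,0,0.04,0.006,-0.085,0,0,0,0,0.04,0.006,-0.115,0.01,0,0,0,0.04,0.006,-0.116,0.045,0,0,0,0.04,0.006,-0.116,0.075,0,0,0,0.04,0.006,-0.116,0.093,0,0,0,0.04,0.006,-0.116,0.0995,0,0,0,0.04,0.006,-0.116,0.0995,0,0,0]}}

```text
t: 11.68
tcp_pos: [0.4759, -0.1114, 0.0142]
orientation: [-0.0, 0.083, 0.997, 0.0]
force: [-0.2, 0.1, -0.1]
width: 0.467
grasp_force: 0.0
```

Emit:
{"method": "step_arm", "body": {"series": [0.04,-0.01,0,0,0,0,0,0.04,-0.02,0,0,0,0,0,0.04,-0.026,0,0,0,0,0,0.04,-0.031,0,0,0,0,0,0.04,-0.036,0,0,0,0,0,0.04,-0.041,0.001,0,0,0,0,0.04,-0.046,0.003,0,0,0,0,0.04,-0.051,0.005,0,0,0,0]}}

```text
t: 12.68
tcp_pos: [0.527, -0.1149, 0.0141]
orientation: [-0.0, 0.083, 0.997, 0.0]
force: [0.1, 0.0, 0.2]
width: 0.471
grasp_force: 0.6
```

```bash
python3 -c "
from h import *
obj('tealight_cup');goal(-.084,-.085,.014)"
```

```text
tealight_cup scene 0.96 583 circ rail xy -0.0794 -0.097 r 0.0266 ztop 0.048
   pin 0.77 -0.0907 -0.093
tealight_cup side 0.93 295 circ rail xy -0.085 -0.0936 r 0.0274 ztop 0.049
   pin 0.89 -0.0869 -0.0931
t 12.97 tcp [ 0.5269 -0.115   0.0142] rail xy -0.1188 -0.0961 w 0.468 F [0.64 0.01 0.07] gf 6.0303639202174963e-05
shift [-0.0348  0.011   0.0002] turn [0.0001 0.0002 0.0011]
```

Emit:
{"method": "step_arm", "body": {"series": [0.04,-0.005,0.002,0,0,0,0,0.04,-0.01,0.004,0,0,0,0,0.04,-0.015,0.006,0,0,0,0,0.04,-0.02,0.008,0,0,0,0,0.04,-0.025,0.01,0,0,0,0,0.04,-0.03,0.011,0,0,0,0,0.04,-0.034,0.011,0,0,0,0,0.04,-0.036,0.011,0,0,0,0]}}

```text
t: 13.98
tcp_pos: [0.5644, -0.1101, 0.0141]
orientation: [-0.0, 0.083, 0.997, 0.0]
force: [-1.5, 0.0, 0.9]
width: 0.471
grasp_force: 0.6
```

Emit:
{"method": "step_arm", "body": {"series": [0.04,-0.001,0,0,0,0,0,0.04,-0.002,0,0,0,0,0,0.04,-0.003,0,0,0,0,0,0.04,-0.004,0,0,0,0,0,0.04,-0.004,0,0,0,0,0]}}

```text
t: 14.6
tcp_pos: [0.5682, -0.1108, 0.0142]
orientation: [0.0, 0.083, 0.997, 0.0]
force: [-0.6, -0.7, -0.6]
width: 0.472
grasp_force: 0.5
```

```bash
python3 -c "
from h import *
obj('tealight_cup');state()"
```

```text
tealight_cup scene 0.85 481 circ rail xy -0.04 -0.0862 r 0.0258 ztop 0.048
   pin 0.93 -0.0469 -0.0813
tealight_cup side 0.74 298 circ rail xy -0.0459 -0.0835 r 0.0279 ztop 0.048
   pin 0.64 -0.0504 -0.0788
t 14.9 tcp [ 0.5682 -0.1108  0.0142] rail xy -0.0788 -0.0851 w 0.471 F [-1.16 -0.09 -0.59] gf 0.4596475270955125
```

Emit:
{"method": "step_arm", "body": {"series": [0.04,-0.001,0,0,0,0,0,0.04,-0.002,0,0,0,0,0,0.04,-0.002,0,0,0,0,0]}}

```text
t: 15.28
tcp_pos: [0.5702, -0.1111, 0.0142]
orientation: [0.0, 0.083, 0.997, 0.0]
force: [-1.1, -0.3, 1.5]
width: 0.468
grasp_force: 0.5
```

Emit:
{"method": "step_arm", "body": {"series": [0.04,-0.0005,0,0,0,0,0,0.04,-0.001,0,0,0,0,0,0.04,-0.001,0,0,0,0,0]}}

```text
t: 15.65
tcp_pos: [0.5711, -0.1113, 0.0142]
orientation: [0.0, 0.083, 0.997, 0.0]
force: [-0.5, 0.2, -0.5]
width: 0.469
grasp_force: 0.6
```

Emit:
{"method": "step_arm", "body": {"series": [0.04,-0.0005,0,0,0,0,0,0.04,-0.001,0,0,0,0,0,0.04,-0.001,0,0,0,0,0]}}

```text
t: 16.02
tcp_pos: [0.572, -0.1114, 0.0142]
orientation: [-0.0, 0.083, 0.997, 0.0]
force: [-1.1, -0.5, 1.3]
width: 0.472
grasp_force: 0.8
```

Emit:
{"method": "step_arm", "body": {"series": [0.04,-0.0005,0,0,0,0,0,0.04,-0.001,0,0,0,0,0,0.04,-0.001,0,0,0,0,0]}}

```text
t: 16.4
tcp_pos: [0.5726, -0.1115, 0.0141]
orientation: [-0.001, 0.083, 0.997, 0.0]
force: [-4.8, 0.2, 2.1]
width: 0.469
grasp_force: 2.1
```

Emit:
{"method": "step_arm", "body": {"series": [0.04,-0.0005,0,0,0,0,0,0.04,-0.001,0,0,0,0,0,0.04,-0.001,0,0,0,0,0]}}

```text
t: 16.77
tcp_pos: [0.5729, -0.1115, 0.0141]
orientation: [-0.001, 0.083, 0.997, 0.0]
force: [-6.2, 1.6, 4.3]
width: 0.465
grasp_force: 3.4
```

The cup is against the rail too. Backing off and checking.

Emit:
{"method": "step_arm", "body": {"series": [0.04,0.004,0,0,0,0,0,0.04,0.015,0,0,0,0,0,0.04,0.035,0,0,0,0,0,0.04,0.065,0,0,0,0,0,0.04,0.085,0,-0.02,0,0,0,0.04,0.09,0,-0.06,0,0,0,0.04,0.09,0,-0.1,0,0,0,0.04,0.09,0,-0.1,0,0,0]}}

```text
t: 17.77
tcp_pos: [0.4873, -0.0977, 0.1173]
orientation: [0.004, 0.083, 0.997, -0.001]
force: [-0.3, -0.0, -0.8]
width: 0.471
grasp_force: 0.0
```

```bash
python3 - <<'E'
from h import *
obj('tealight_cup');obj('ebony_box');state()
cv2.imwrite('pics/c.png',np.vstack([grab_frame(c)['pixels'][80:330,100:500,::-1] for c in ('scene','side')]))
E
```

```text
tealight_cup scene 0.92 470 circ rail xy -0.0365 -0.0862 r 0.0259 ztop 0.048
   pin 0.62 -0.041 -0.0834
tealight_cup side 0.71 432 circ rail xy -0.0423 -0.0834 r 0.0277 ztop 0.048
   pin 0.74 -0.0481 -0.0736
ebony_box scene 0.78 147 circ rail xy -0.039 0.085 r 0.0307 ztop 0.062
   pin 0.8 -0.0525 0.0874
ebony_box side 0.92 342 circ rail xy -0.0413 0.0851 r 0.0308 ztop 0.063
   pin 0.95 -0.0309 0.0789
t 18.38 tcp [ 0.4852 -0.0969  0.1139] rail xy -0.1629 -0.0851 w 0.468 F [-0.21 -0.02 -1.03] gf 0.0
```

View pics/c.png

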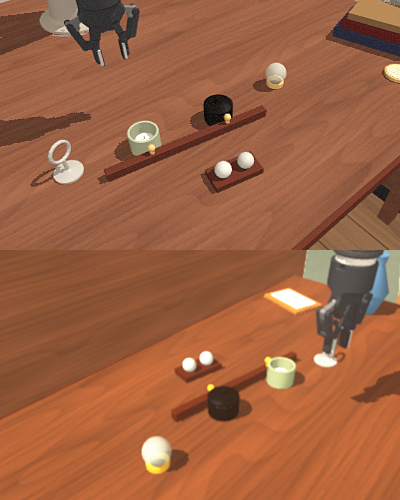

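Both stand against the rail at their knobs: the box at (218,110) by the knob at (227,118), the cup at (144,138) by the knob at (152,149). The other things are undisturbed and the gripper is clear.

```bash
python3 -c "
from station import workorder
print(workorder.close_job())"
```

```text
the job is handed in; nothing more can be done
None
```

The ebony box and the tealight cup are both pushed up against the rail, each measured within about 2 mm of its knob's centre (box left, cup right). Nothing else moved in the final picture; the job is handed in, but no verdict was returned.

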